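Hold the fitter's square in the tacking fixture

TASK

Slide the amber spark guard of the tacking fixture fully open, to the robot's left, and leave it open. Then pick the steel fitter's square up by its blue knob, lay it flat on the fixture bed and press it into the corner of the two bars, firmly but without ramming it, until both of its outer edges lie flush on the bars. Finish while still gripping the knob and pressing the square against both bars, and leave the green can, the tin and the steel offcut alone.

Things in the scene. Friction and masses are not known exactly. Their poses are not given: they have to be found in the camera images.
- fixture: Fixed fixture. Origin: underside centre of its grey bed, on the bench; x roughly away from the robot, y to its left (yaw within 0.2 rad), z up. Bed 240 x 240 mm, 12 mm thick. Two aluminium rails along y at x = -125 and +125 mm, 12 mm wide, top 60 mm above the bench, y = -120 to 330 mm, with end stops up to 68 mm. The guard runs on them. Nothing else on the bed but the two bars
- bar_far: Copper-coloured bar fixed to the bed along the fixture's y, on its far (+x) side: 20 mm wide, 20 mm high, top 32 mm above the bench. Origin and axes are those of the fixture. Its inner face is the plane x = 80 mm, from y = -100 to +110 mm. A red clamp block 22 mm square sits on top at y = 92 mm, top 42 mm above the bench
- bar_right: Brass-coloured bar fixed to the bed along the fixture's x, on its right (-y) side: 20 mm wide, 20 mm high, top 32 mm above the bench. Origin and axes are those of the fixture. Its inner face is the plane y = -80 mm, from x = -110 to +80 mm. A red clamp block 22 mm square sits on top at x = -96 mm, top 42 mm above the bench
- corner (a point): Inside corner where the inner faces of the two bars meet, at the bed's top surface: fixture x = 80, y = -80, z = 12 mm. The square slides easily on the bed and bars (smooth steel, friction about 0.3), so a push of some 10 N on the knob gets through to the bars if it is not also pressed hard on the bed
- guard (a joint): Slide of the spark guard along the fixture's +y, in m: 0 = closed over the bed (panel centred on the bed), 0.20 = fully open at its end stop. Friction about 2 N; it stays where it is left. It starts closed or up to 40 mm open
- guard_handle (a point): Centre of the top of the guard's yellow handle, 110 mm above the bench. The handle is an upright bar, 100 mm long along the fixture's x, 14 mm thick along its y, standing 43 mm up from the centre of the amber panel. The panel is 262 mm in x by 200 mm in y, 4 mm thick, framed by yellow strips, and its top is 65 mm above the bench (67 mm on the strips)
- square: Loose steel L, 8 mm thick, legs 130 mm long, 28 mm wide, about 0.5 kg, flat on the bench, within 0.6 rad of the world axes. Origin: underside, below the knob's axis, near the centre of mass. Outer edges: plane x = 40 mm (y = -40 to 90) and plane y = -40 mm (x = -90 to 40). In the corner its axes are parallel to the fixture's: x edge on bar_far, y edge on bar_right
- knob (a point): Centre of the top of the square's blue knob, an upright round plastic post 24 mm in diameter that reaches from 8 to 58 mm above the square's underside, straight above the square's origin
- square_heel (a point): Outer corner of the square where its two outer edges meet, on the underside: square x = +40, y = -40, z = 0 mm
- spray_can: Bystander: green can, 66 mm in diameter, 190 mm tall, upright. Origin: centre of its underside
- tin: Bystander: open aluminium tin, 80 mm in diameter, 70 mm tall. Origin: centre of its underside
- offcut: Bystander: flat steel offcut 70 x 50 x 10 mm. Origin: centre of its underside

How it is judged:
On the way, in this order (a step that is already met when the one before it is completed fails the run):
1. the guard is fully open (value of joint guard above 0.185 m), for 0.2 s.
2. the gripped square is lifted off the bench with the guard open (height (world z) of square_heel above 0.02 m and contact force between the fingers and square above 1 N and value of joint guard above 0.18 m), for 0.1 s.
3. the gripped square lies in the corner and presses on both bars (horizontal distance between square_heel and corner below 0.004 m and angle between the x axis of square and the x axis of fixture, either way round below 0.02 rad and contact force between square and bar_far above 1.5 N and contact force between square and bar_right above 1.5 N and contact force between the fingers and square above 1 N), for 0.3 s.
At the end, for the whole second after the job is handed in: Ends holding: guard over 180 mm open; square flat on the bed (heel within 4 mm of it, tilt under 0.04 rad), heel within 4 mm of the corner, edges parallel to the bars within 0.02 rad; fingers grip it and press it on each bar with over 1.5 N, at rest (all of step 3 and value of joint guard above 0.18 m and angle between square's own z axis and vertical below 0.04 rad and z of square_heel in the frame of corner below 0.004 m and linear speed of square below 0.01 m/s); the arm keeps its last pose, push and grip.
It fails at once if the square is rammed on a bar with over 50 N (contact force between square and bar_far above 50 N or contact force between square and bar_right above 50 N).
It fails at once if the can, tin or offcut is moved by over 30 mm (distance of any of spray_can, tin, offcut from where it was at the start of the episode above 0.03 m).
It also fails if it takes over 67 s, if anything falls off the work surface, if the arm or the gripper's body presses on something with over 40 N, if the wrist force passes 120 N, or if a joint passes its speed limit or range.

ROBOT

A 6-joint arm with a two-finger parallel gripper is mounted at the origin on the work surface. World frame = base frame: x ahead of the robot, y to its left, z up, the work surface at z = 0. Lengths are in m, angles in rad, forces in N, time in s.
With the tool pointing down it reaches from about 0.35 to 0.775 m from the base axis. Payload 5.5 kg.
Tool frame: the origin (TCP) lies at the very end of the fingers, on their centre line; the grasp point (between the pads) lies 19 mm behind it; z points along the fingers, y is the line along which they close (so a half turn about z gives the same grasp; the last joint's range is limited). The gripper opens to 85 mm and grips with 20 to 120 N. Pads are 22 mm wide; open, the fingers measure 114 mm over their backs; the gripper's body (76 mm by 85 mm) begins 54 mm behind the grasp point. The pads swing forward as they close: fully open they stand 13 mm farther back than shut.
Start: joints at [-1.254, 0.313, 0.046, 1.304, 0, 1.431], TCP at [0.254, -0.516, 0.231] pointing down, gripper open.
Joint ranges: [-2.76, 2.76], [-0.86, 1.69], [-1.03, 1.26], [-2.2, 2.34], [-1.47, 1.5], [-3.14, 3.14]. Speed limits (rad/s): [2.57, 2.57, 3.14, 3.14, 3.14, 3.14].

INTERFACE

Orientations are given as a unit quaternion [w, x, y, z].
In Python, from workcell import env gives the robot as it stands. The module is installed in compiled form; this text tells all that it offers.
- The arm moves only by the tool jog_arm, never from a script. Its argument "rows" is a list of rows, each a list of 6 numbers: the shift along the world's x, y, z in units of 40 mm (1.0 is 40 mm), then the turn, a rotation vector about the world's x, y, z in units of 6 degrees (1.0 is 6 degrees). In form: [[x, y, z, wx, wy, wz], ...]. A call has 1 to 12 rows; each row is the pose to reach, as a shift and turn from the pose commanded when the call began; what a row does not reach only later rows make up. A row lasts 1/12 s, in which the tool goes at most 41.7 mm and 7.16 degrees, less where a joint would pass 70% of its speed; a pose out of reach is approached as far as the arm can. A call with a gripper value outside its range is refused whole. "jaw" is the gripper command: -1 is fully open, 1 is shut, values between are in proportion, set as the call begins (left out, the last holds). The fingers move at their own pace and stop on an object; "force" is the grip in N (left out, the last holds). Time passes only in rows, so rows that repeat a pose let the fingers close. It gives the time, the measured TCP pose, the force, the opening and the grip force at its end, in the units of the state.
- env.get_state(): the state, without advancing time (a new reading comes with each control period).
- env.read_camera(name): name is "scene" or "top"; returns a dict with "pixels" (400x640x3 uint8, red, green, blue), "mtx" (3x3 intrinsics, pixels), "cam_to_world" (4x4, takes a point from camera to world coordinates). Camera axes: x right, y up, looking along -z (the intrinsics and any distortion apply to the point x, -y, -z); pixel columns grow to the right and rows downward; lengths in m; the calibration is good to about 2 mm. A picture is of the moment at which its call begins. There is no depth.
- env.hand_in(): hands the job in; it is judged then, once.
The state is a dict: "clock": time; "joint_pos": joint angles; "qvel": joint speeds; "tau": joint torques, N m; "tcp_pos": TCP position; "orientation": TCP orientation; "wrist_force": force on the tool from outside, world axes, zero at the start; "ft_torque": the same for the moment, N m; "finger_gap": finger opening in m; "grip_force": force on a finger pad.
Only numpy, scipy, OpenCV 4.12 (cv2) and the standard library are available. Lean on these libraries where they do the work, as an engineer would, in place of code of your own. Each camera call takes 0.05 s, during which the arm holds its last target. There are 200 camera calls.

## Working session

There is one attempt and no reset: what is moved stays moved. The work goes in short steps, Python scripts to look and compute and a tool call to move; the robot and the scene stay as the last step left them, time stands still between calls to the robot, and variables do not carry over. Pictures are saved under pics/ and viewed, at most 10 in all, crops included, and the job is handed in when it is done.

Besides the shell and the picture viewer there is one more tool, called after "Request:" by a JSON object that holds its "op" and its "data". jog_arm: Moves the arm, as the interface text tells. Its arguments: {"type":"object","properties":{"rows":{"type":"array","items":{"type":"array","items":{"type":"number"}}},"jaw":{"type":"number"},"force":{"type":"number"}},"required":["rows"]}

```bash
mkdir -p pics; python3 - <<'E'
from workcell import env
import cv2,numpy as np
for n in("top","scene"):
    c=env.read_camera(n);cv2.imwrite(f"pics/{n}0.png",c["pixels"][:,:,::-1]);np.savez(f"{n}0.npz",**c);print(c["mtx"],c["cam_to_world"])
s=env.get_state();print(s)
E
```

```text
[[507.06020979   0.         321.58947457]
 [  0.         507.06020979 200.28485536]
 [  0.           0.           1.        ]] [[ 0.01635397  0.99640036 -0.0831798   0.50320017]
 [-0.99985688  0.01593673 -0.00567771 -0.23413272]
 [-0.00433166  0.08326075  0.99651838  1.14188226]
 [ 0.          0.          0.          1.        ]]
[[456.46072706   0.         322.25854001]
 [  0.         456.46072706 204.07154433]
 [  0.           0.           1.        ]] [[ 0.16567776 -0.82815253  0.53545706  1.16015036]
 [ 0.98614717  0.14355134 -0.08310702 -0.3246555 ]
 [-0.00804029  0.54180845  0.84046354  0.97910414]
 [ 0.          0.          0.          1.        ]]
{'clock': 0.1, 'joint_pos': array([-1.25359945e+00,  3.13935657e-01,  4.51027330e-02,  1.30358681e+00,
        1.49785919e-05,  1.43118106e+00]), 'qvel': array([-6.71986521e-05, -2.53302614e-03,  2.16268224e-03,  4.43264708e-04,
       -5.54530321e-04,  4.15492718e-04]), 'tau': array([ 1.59988682e-03, -4.81728172e+01,  2.99241793e+01,  1.28023801e-02,
       -1.80457232e-04, -5.03090263e-06]), 'tcp_pos': array([ 0.25347419, -0.51562172,  0.23049629]), 'orientation': array([-8.09168489e-04,  9.74028218e-01,  2.26425200e-01, -6.45172165e-05]), 'wrist_force': array([ 0.19432881, -0.09741837, -0.04687768]), 'ft_torque': array([-0.00047636, -0.00870506,  0.00644155]), 'grip_force': 0.0, 'finger_gap': 0.08531580860672215}
```

View pics/top0.png

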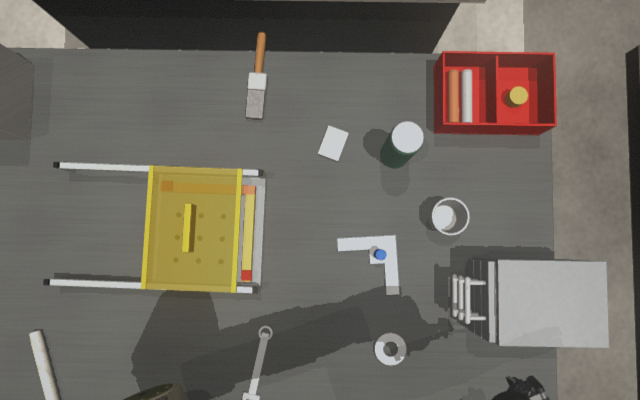

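View pics/scene0.png

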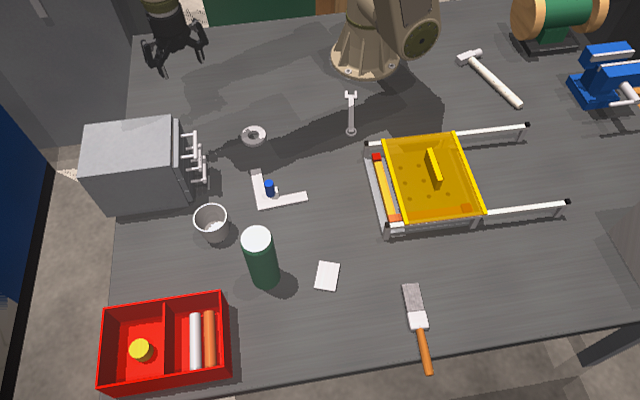

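The top view shows the guard's handle at about (188,228), the square's heel at (396,236) with its knob at (380,254), and the rails from (57,164) to (262,172) and (47,282) to (256,290). The can, at (403,145), and the tin, at (450,217), are clear of the path.

```bash
cat > h.py <<'E'
import numpy as np,cv2
def ray(c,uv):
    K,T=c["mtx"],c["cam_to_world"];d=np.linalg.solve(K,[uv[0],uv[1],1.]);d=T[:3,:3]@(d*[1,-1,-1]);return T[:3,3],d
def p2w(c,uv,z):
    o,d=ray(c,uv);return (o+d*(z-o[2])/d[2])[:2]
def w2p(c,p):
    T=c["cam_to_world"];q=T[:3,:3].T@(np.asarray(p)-T[:3,3])*[1,-1,-1];q=c["mtx"]@q;return q[:2]/q[2]
E
python3 - <<'E'
from h import *
c=np.load("top0.npz")
f=lambda u,v,z:p2w(c,(u,v),z)
px=c["pixels"];hsv=cv2.cvtColor(px,cv2.COLOR_RGB2HSV)
a=f(60,164.5,.06);b=f(258,172.5,.06);print("rail far",a,b,np.arctan2(*(-(a-b))[[0]],(a-b)[1]))
a=f(50,282,.06);b=f(252,290,.06);print("rail near",a,b,np.arctan2(-(a-b)[0],(a-b)[1]))
print("handle",f(190,204,.11),f(187,251,.11))
m=((hsv[...,0]>100)&(hsv[...,0]<125)&(hsv[...,1]>120)).astype(np.uint8);m[:230]=0;m[280:]=0;m[:,:360]=0;m[:,400:]=0
ys,xs=np.nonzero(m);print("knobblob",xs.mean(),ys.mean(),len(xs),f(xs.mean(),ys.mean(),.05))
g=(hsv[...,2]>150)&(hsv[...,1]<50);m=g.astype(np.uint8);m[:225]=0;m[300:]=0;m[:,:330]=0;m[:,405:]=0
cs,_=cv2.findContours(m,0,2);k=max(cs,key=cv2.contourArea);print(cv2.approxPolyDP(k,3,True)[:,0])
for q in cv2.approxPolyDP(k,3,True)[:,0]:print(q,f(*q,.008))
cv2.imwrite("pics/sq.png",cv2.resize(px[150:310,20:420,::-1],None,fx=2,fy=2,interpolation=2))
E
```

```text
rail far [0.66198083 0.33791505] [ 0.65131333 -0.09015152] -0.024915037850632808
rail near [0.41069592 0.34421686] [ 0.40111993 -0.08418109] -0.022349319559403495
handle [0.57741586 0.04045277] [0.48179651 0.04291152]
knobblob 380.0240963855422 254.0722891566265 83 [ 0.48080487 -0.35488548]
[[337 239]
 [338 250]
 [369 249]
 [370 263]
 [385 264]
 [387 293]
 [398 293]
 [395 235]]
[337 239] [ 0.51179128 -0.26344235]
[338 250] [ 0.48742024 -0.26600468]
[369 249] [ 0.49076718 -0.33493843]
[370 263] [ 0.45986194 -0.33742267]
[385 264] [ 0.45820747 -0.3707157 ]
[387 293] [ 0.39466129 -0.37550923]
[398 293] [ 0.39506872 -0.39978954]
[395 235] [ 0.522795   -0.39261729]
```

View pics/sq.png

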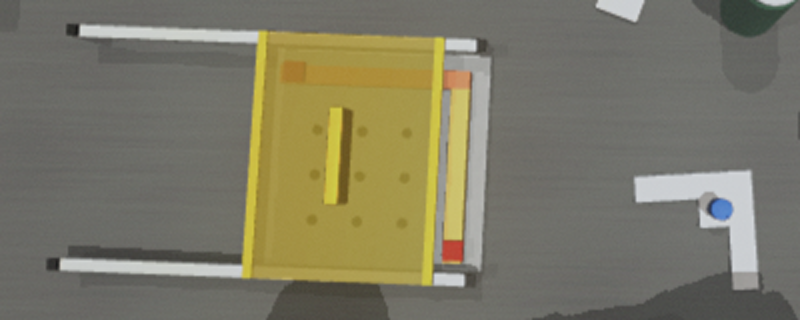

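Request:
{"op": "jog_arm", "data": {"rows": [[6.9,12.2,-1,0,0,10.4],[6.9,12.2,-1,0,0,10.4],[6.9,12.2,-1,0,0,10.4],[6.9,12.2,-1,0,0,10.4],[6.9,12.2,-1,0,0,10.4],[6.9,12.2,-1,0,0,10.4],[6.9,12.2,-1,0,0,10.4],[6.9,12.2,-1,0,0,10.4],[6.9,12.2,-1,0,0,10.4],[6.9,12.2,-1,0,0,10.4],[6.9,12.2,-1,0,0,10.4],[6.9,12.2,-1,0,0,10.4]], "jaw": 1, "force": 60}}

```text
clock: 1.1
tcp_pos: [0.4995, -0.0799, 0.1954]
orientation: [-0.0, 0.716, 0.698, -0.0]
wrist_force: [0.7, -0.5, -0.1]
finger_gap: -0.0
grip_force: 0.0
```

Request:
{"op": "jog_arm", "data": {"rows": [[0.76,1,0,0,0,0],[0.76,2.0,0,0,0,0],[0.76,2.0,-1,0,0,0],[0.76,2.0,-2,0,0,0],[0.76,2.0,-2.8,0,0,0],[0.76,2.0,-2.8,0,0,0],[0.76,2.3,-2.8,0,0,0],[0.77,2.5,-2.8,0,0,0],[0.77,2.7,-2.8,0,0,0],[0.78,2.9,-2.8,0,0,0],[0.78,3.1,-2.8,0,0,0],[0.79,3.3,-2.8,0,0,0]]}}

```text
clock: 2.1
tcp_pos: [0.5321, 0.0505, 0.0854]
orientation: [0.002, 0.716, 0.698, 0.001]
wrist_force: [-0.3, -2.7, 1.8]
finger_gap: 0.0
grip_force: 1.2
```

Request:
{"op": "jog_arm", "data": {"rows": [[0.01,0.35,0,0,0,0],[0.02,0.7,0,0,0,0],[0.03,1.05,0,0,0,0],[0.03,1.4,0,0,0,0],[0.04,1.75,0,0,0,0],[0.05,2.1,0,0,0,0],[0.06,2.45,0,0,0,0],[0.07,2.7,0,0,0,0],[0.07,2.9,0,0,0,0],[0.08,3.05,0,0,0,0],[0.08,3.2,0,0,0,0],[0.08,3.3,0,0,0,0]]}}

```text
clock: 3.1
tcp_pos: [0.534, 0.1825, 0.0838]
orientation: [0.0, 0.716, 0.698, 0.0]
wrist_force: [0.8, -3.2, 1.0]
finger_gap: -0.0
grip_force: 1.1
```

Request:
{"op": "jog_arm", "data": {"rows": [[0,0.1,0,0,0,0],[0,0.2,0,0,0,0],[0,0.27,0,0,0,0],[0,0.34,0,0,0,0],[0,0.4,0,0,0,0],[0,0.4,0,0,0,0]]}}

```text
clock: 3.6
tcp_pos: [0.5337, 0.1985, 0.0836]
orientation: [-0.0, 0.716, 0.698, 0.0]
wrist_force: [0.1, -0.5, -0.5]
finger_gap: 0.0
grip_force: 0.0
```

Request:
{"op": "jog_arm", "data": {"rows": [[0,0.05,0,0,0,0],[0,0.1,0,0,0,0],[0,0.15,0,0,0,0],[0,0.2,0,0,0,0],[0,0.2,0,0,0,0],[0,0.2,0,0,0,0]]}}

```text
clock: 4.1
tcp_pos: [0.5337, 0.2047, 0.0836]
orientation: [0.001, 0.716, 0.698, -0.001]
wrist_force: [0.3, -6.3, 0.7]
finger_gap: -0.0001
grip_force: 3.5
```

```bash
python3 - <<'E'
from workcell import env
from h import *
c=env.read_camera("top");np.savez("top1.npz",**c)
cv2.imwrite("pics/top1.png",cv2.resize(c["pixels"][140:310,20:420,::-1],None,fx=2,fy=2,interpolation=2))
E
```

```text
(no output)
```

View pics/top1.png

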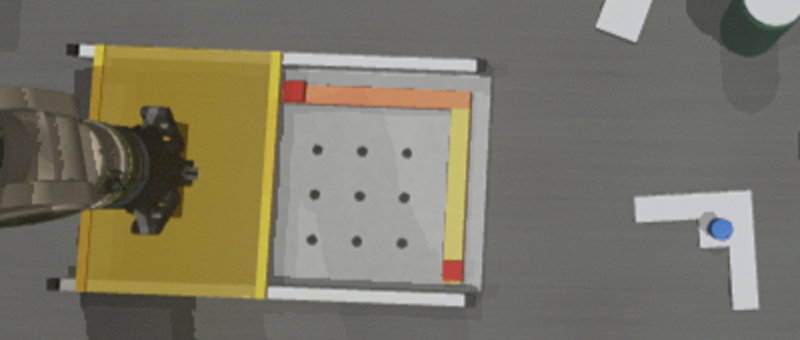

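```bash
cat > fit.py <<'E'
from h import *
from scipy.optimize import least_squares
def bands(c,lo,hi,ax,roi,smin=90):
    """edge pixel pairs of a coloured band: per column (ax=0) or row (ax=1)"""
    hsv=cv2.cvtColor(cv2.resize(c["pixels"],None,fx=4,fy=4,interpolation=cv2.INTER_CUBIC),cv2.COLOR_RGB2HSV)
    m=(hsv[...,0]>=lo)&(hsv[...,0]<=hi)&(hsv[...,1]>smin)
    x0,x1,y0,y1=[4*r for r in roi];A=[];B=[]
    for k in (range(x0,x1,8) if ax==0 else range(y0,y1,8)):
        i=np.nonzero(m[y0:y1,k] if ax==0 else m[k,x0:x1])[0]
        if len(i)<12:continue
        o=y0 if ax==0 else x0
        for L,v in((A,i[0]-.5+o),(B,i[-1]+.5+o)):
            L.append(((k+.5)/4-.5,(v+.5)/4-.5) if ax==0 else ((v+.5)/4-.5,(k+.5)/4-.5))
    return np.array(A),np.array(B)
E
python3 - <<'E'
from fit import *
c=np.load("top1.npz")
W=lambda P,z:np.array([p2w(c,p,z) for p in P])
top,_=bands(c,3,15,0,(176,240,175,198))      # far bar outer edge fx=.1 z=.032
lf,rt=bands(c,20,30,1,(236,258,200,265))     # right bar: inner fy=-.08
T=W(top,.032);L=W(lf,.032);
res=lambda v:np.r_[ (T-v[:2])@[np.cos(v[2]),np.sin(v[2])]-.1, (L-v[:2])@[-np.sin(v[2]),np.cos(v[2])]+.08 ]
s=least_squares(res,[.53,.017,-.025],loss="soft_l1",f_scale=.001);F=s.x
print("fixture",F,np.abs(s.fun).mean(),len(T),len(L))
R=np.array([[np.cos(F[2]),-np.sin(F[2])],[np.sin(F[2]),np.cos(F[2])]])
print("corner",F[:2]+R@[.08,-.08],"knob goal",F[:2]+R@[.04,-.04])
for l,t in((L,"inner"),(T,"outer")):
    p=np.polyfit(*( (l[:,0],l[:,1]) if t=="inner" else (l[:,1],l[:,0]) ),1);print(t,p[0])
# panel right edge
for uv in((20+281/2,140+60/2),(20+266/2,140+295/2)):print("panel edge fy",((p2w(c,uv,.067)-F[:2])@R)[1]+.1)
# square outline
hsv=cv2.cvtColor(c["pixels"],cv2.COLOR_RGB2HSV);m=((hsv[...,2]>150)&(hsv[...,1]<50)).astype(np.uint8);m[:225]=0;m[300:]=0;m[:,:330]=0;m[:,405:]=0
k=max(cv2.findContours(m,0,1)[0],key=cv2.contourArea)[:,0].astype(float)
P=W(k,.008)
h=np.array([.5237,-.392]);a=.07
for _ in range(5):
    ux=np.array([np.cos(a),np.sin(a)]);uy=np.array([-ux[1],ux[0]]);q=(P-h)@np.c_[ux,uy]
    s1=P[(abs(q[:,0])<.006)&(q[:,1]>.01)&(q[:,1]<.12)];s2=P[(abs(q[:,1])<.006)&(q[:,0]<-.01)&(q[:,0]>-.12)]
    p1=np.polyfit(s1[:,1],s1[:,0],1);p2=np.polyfit(s2[:,0],s2[:,1],1)
    a=(-np.arctan(p1[0])+np.arctan(p2[0]))/2
    y=(p2[0]*p1[1]+p2[1])/(1-p1[0]*p2[0]);h=np.array([p1[0]*y+p1[1],y])
print("heel",h,"yaws",-np.arctan(p1[0]),np.arctan(p2[0]),len(s1),len(s2))
ux=np.array([np.cos(a),np.sin(a)]);uy=np.array([-ux[1],ux[0]])
print("knob from heel",h-.04*ux+.04*uy)
E
```

```text
fixture [ 0.5288208   0.02168541 -0.02282248] 0.00021838352667358357 32 33
corner [ 0.60697433 -0.0601194 ] knob goal [ 0.56789757 -0.01921699]
inner -0.021717001533662645
outer 0.02399521367192362
panel edge fy 0.1989985604170229
panel edge fy 0.19842516938384402
heel [ 0.52260654 -0.39187984] yaws 0.07371398649590968 0.07074073433350843 50 50
knob from heel [ 0.47982425 -0.35487071]
```

Request:
{"op": "jog_arm", "data": {"rows": [[0,-0.3,0,0,0,0],[0,-0.4,0.9,0,0,0],[-0.1,-0.7,1.8,0,0,0],[-0.4,-1.6,2,0,0,-1],[-0.6,-3,2,0,0,-6.4],[-1,-6,2,0,0,-6.4],[-1.3,-14,2,0,0,-6.4],[-1.3,-14,2,0,0,-6.4],[-1.3,-14,2,0,0,-6.4],[-1.3,-14,2,0,0,-6.4],[-1.3,-14,2,0,0,-6.4],[-1.3,-14,2,0,0,-6.4]]}}

```text
clock: 5.15
tcp_pos: [0.4909, -0.1918, 0.1639]
orientation: [-0.0, 0.906, 0.424, 0.001]
wrist_force: [1.6, 0.2, 0.4]
finger_gap: 0.0
grip_force: 0.0
```

Request:
{"op": "jog_arm", "data": {"rows": [[0,0,0,0,0,0]], "jaw": -1}}

```text
clock: 5.23
tcp_pos: [0.4916, -0.197, 0.1638]
orientation: [0.002, 0.907, 0.421, 0.0]
wrist_force: [0.8, 0.2, -0.3]
finger_gap: 0.0108
grip_force: 0.0
```

Request:
{"op": "jog_arm", "data": {"rows": [[-0.1,-1,0,0,0,0],[-0.2,-2,0,0,0,0],[-0.25,-3,0,0,0,0],[-0.29,-3.95,-0.3,0,0,0],[-0.29,-3.95,-1.2,0,0,0],[-0.29,-3.95,-1.7,0,0,0],[-0.29,-3.95,-1.7,0,0,0]]}}

```text
clock: 5.82
tcp_pos: [0.477, -0.3461, 0.0906]
orientation: [-0.004, 0.906, 0.423, -0.001]
wrist_force: [-0.5, -0.5, -0.7]
finger_gap: 0.0855
grip_force: 0.0
```

Request:
{"op": "jog_arm", "data": {"rows": [[0,0,0,0,0,0],[0,0,0,0,0,0],[0,0,0,0,0,0]]}}

```text
clock: 6.07
tcp_pos: [0.4813, -0.3484, 0.0978]
orientation: [0.001, 0.905, 0.424, 0.001]
wrist_force: [0.3, 0.1, 0.6]
finger_gap: 0.0854
grip_force: 0.0
```

Request:
{"op": "jog_arm", "data": {"rows": [[-0.03,-0.16,0,0,0,0],[-0.03,-0.16,-0.5,0,0,0],[-0.03,-0.16,-1,0,0,0],[-0.03,-0.16,-1.5,0,0,0],[-0.03,-0.16,-1.88,0,0,0],[-0.03,-0.16,-1.88,0,0,0],[-0.03,-0.16,-1.88,0,0,0],[-0.03,-0.16,-1.88,0,0,0]]}}

```text
clock: 6.73
tcp_pos: [0.4798, -0.3553, 0.0221]
orientation: [0.001, 0.906, 0.424, 0.0]
wrist_force: [0.2, -0.4, 0.4]
finger_gap: 0.0852
grip_force: 0.0
```

Request:
{"op": "jog_arm", "data": {"rows": [[0,0,0,0,0,0],[0,0,0,0,0,0],[0,0,0,0,0,0],[0,0,0,0,0,0],[0,0,0,0,0,0],[0,0,0,0,0,0],[0,0,0,0,0,0],[0,0,0,0,0,0]], "jaw": 1, "force": 60}}

```text
clock: 7.4
tcp_pos: [0.4799, -0.3555, 0.0216]
orientation: [0.001, 0.906, 0.424, 0.001]
wrist_force: [1.2, -1.5, 5.3]
finger_gap: 0.0225
grip_force: 58.6
```

Request:
{"op": "jog_arm", "data": {"rows": [[0,0,0.5,0,0,0],[0,0,1,0,0,0],[0,0,2,0,0,0],[0,0,3,0,0,0],[0.2,0.8,3,0,0,-0.2],[0.4,1.6,3,0,0,-0.4],[0.6,2.4,3,0,0,-0.6],[0.8,3.2,3,0,0,-0.8],[0.9,4,3,0,0,-0.91],[1.1,4.8,3,0,0,-0.91],[1.2,5.6,3,0,0,-0.91],[1.4,6.2,3,0,0,-0.91]]}}

```text
clock: 8.4
tcp_pos: [0.5321, -0.1031, 0.1385]
orientation: [-0.002, 0.925, 0.381, -0.002]
wrist_force: [0.8, -0.2, -5.0]
finger_gap: 0.0224
grip_force: 60.3
```

Request:
{"op": "jog_arm", "data": {"rows": [[0.1,0.6,0,0,0,0],[0.2,1.2,0,0,0,0],[0.3,1.7,0,0,0,0],[0.4,2.1,0,0,0,0],[0.47,2.4,0,0,0,0],[0.5,2.5,0,0,0,0],[0.5,2.5,0,0,0,0],[0.5,2.5,0,0,0,0],[0.5,2.5,0,0,0,0]]}}

```text
clock: 9.15
tcp_pos: [0.5545, -0.0074, 0.1402]
orientation: [0.0, 0.925, 0.38, -0.0]
wrist_force: [0.4, -0.2, -5.4]
finger_gap: 0.0228
grip_force: 60.3
```

```bash
python3 - <<'E'
from workcell import env
from h import *
c=env.read_camera("top");np.savez("top2.npz",**c)
d=env.read_camera("scene")
cv2.imwrite("pics/m2.png",np.vstack([cv2.resize(c["pixels"][160:310,80:330,::-1],(750,450)),cv2.resize(d["pixels"][110:250,330:540,::-1],(750,500))])[:, :].copy()[:950])
im=cv2.imread("pics/m2.png");cv2.imwrite("pics/m2.png",cv2.resize(im,None,fx=.63,fy=.63))
s=env.get_state();print(s["tcp_pos"],s["orientation"],s["wrist_force"],s["grip_force"],s["joint_pos"])
E
```

```text
[ 0.55470522 -0.00746951  0.1404705 ] [ 1.01577335e-04  9.25110245e-01  3.79698565e-01 -1.56098867e-04] [ 0.14948967 -0.07945918 -5.68463908] 60.34873723983765 [-1.57993418e-01  3.17576580e-01 -1.74846087e-01  1.07853448e+00
 -3.35969319e-04  2.20465837e+00]
```

View pics/m2.png

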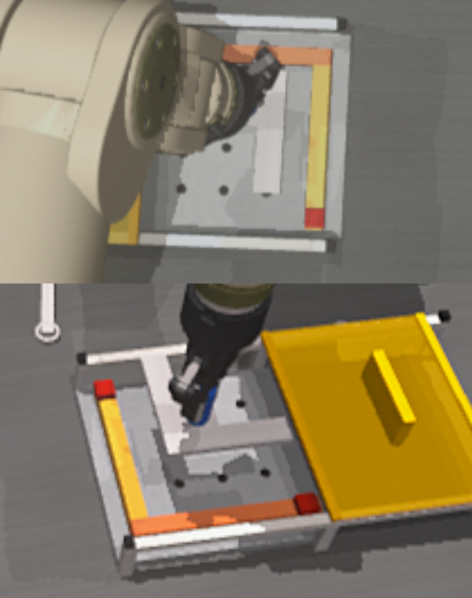

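Request:
{"op": "jog_arm", "data": {"rows": [[0,0,-0.4,0,0,0],[0,0,-0.9,0,0,0],[0,0,-1.4,0,0,0],[0,0,-1.9,0,0,0],[0,0,-2.2,0,0,0],[0,0,-2.4,0,0,0],[0,0,-2.5,0,0,0],[0,0,-2.55,0,0,0],[0,0,-2.6,0,0,0],[0,0,-2.6,0,0,0],[0,0,-2.6,0,0,0]]}}

```text
clock: 10.17
tcp_pos: [0.5555, -0.0066, 0.0373]
orientation: [0.0, 0.925, 0.38, 0.001]
wrist_force: [0.0, -0.0, -5.3]
finger_gap: 0.0225
grip_force: 60.2
```

Request:
{"op": "jog_arm", "data": {"rows": [[0,0,-0.02,0,0,0],[0,0,-0.04,0,0,0],[0,0,-0.06,0,0,0],[0,0,-0.06,0,0,0],[0,0,-0.06,0,0,0]]}}

```text
clock: 10.58
tcp_pos: [0.5548, -0.0064, 0.0341]
orientation: [0.0, 0.925, 0.38, -0.0]
wrist_force: [0.1, -0.3, -5.1]
finger_gap: 0.0226
grip_force: 60.2
```

Request:
{"op": "jog_arm", "data": {"rows": [[0,0,-0.013,0,0,0],[0,0,-0.025,0,0,0],[0,0,-0.025,0,0,0],[0,0,-0.025,0,0,0]]}}

```text
clock: 10.92
tcp_pos: [0.5551, -0.0065, 0.0337]
orientation: [0.0, 0.925, 0.38, 0.0]
wrist_force: [-1.6, 0.5, 0.5]
finger_gap: 0.0224
grip_force: 61.2
```

Request:
{"op": "jog_arm", "data": {"rows": [[0.06,-0.06,0,0,0,0],[0.12,-0.12,0,0,0,0],[0.18,-0.18,0,0,0,0],[0.23,-0.22,0,0,0,0],[0.23,-0.22,0,0,0,0],[0.23,-0.22,0,0,0,0]]}}

```text
clock: 11.42
tcp_pos: [0.5652, -0.0159, 0.0336]
orientation: [0.001, 0.925, 0.38, 0.001]
wrist_force: [1.0, -0.8, 3.3]
finger_gap: 0.0225
grip_force: 61.3
```

Request:
{"op": "jog_arm", "data": {"rows": [[0.02,0,0,0,0,0],[0.04,0,0,0,0,0],[0.06,0,0,0,0,0],[0.08,0,0,0,0,0],[0.08,0,0,0,0,0],[0.08,0,0,0,0,0]]}}

```text
clock: 11.92
tcp_pos: [0.5672, -0.0157, 0.0336]
orientation: [0.0, 0.925, 0.38, -0.0]
wrist_force: [-2.2, -0.7, 5.6]
finger_gap: 0.0225
grip_force: 61.7
```

Request:
{"op": "jog_arm", "data": {"rows": [[0,0,0.012,0,0,0],[0.02,-0.02,0.012,0,0,0],[0.04,-0.04,0.012,0,0,0],[0.06,-0.06,0.012,0,0,0],[0.06,-0.08,0.012,0,0,0],[0.06,-0.08,0.012,0,0,0],[0.06,-0.08,0.012,0,0,0]]}}

```text
clock: 12.5
tcp_pos: [0.57, -0.0183, 0.0336]
orientation: [-0.0, 0.925, 0.38, 0.0]
wrist_force: [-0.3, 2.5, 2.3]
finger_gap: 0.0226
grip_force: 61.3
```

Request:
{"op": "jog_arm", "data": {"rows": [[0.02,-0.01,0,0,0,0],[0.04,-0.02,0,0,0,0],[0.06,-0.04,0,0,0,0],[0.08,-0.06,0,0,0,0],[0.08,-0.06,0,0,0,0],[0.08,-0.06,0,0,0,0]]}}

```text
clock: 13.0
tcp_pos: [0.5701, -0.0188, 0.0338]
orientation: [-0.002, 0.925, 0.381, -0.001]
wrist_force: [-9.4, 8.9, 12.3]
finger_gap: 0.0227
grip_force: 62.7
```

Request:
{"op": "jog_arm", "data": {"rows": [[0,0,0.01,0,0,0],[0.02,-0.02,0.02,0,0,0],[0.02,-0.02,0.02,0,0,0],[0.02,-0.02,0.02,0,0,0]]}}

```text
clock: 13.33
tcp_pos: [0.5701, -0.0197, 0.0338]
orientation: [-0.003, 0.925, 0.381, -0.002]
wrist_force: [-9.5, 7.3, 9.2]
finger_gap: 0.0225
grip_force: 61.8
```

```bash
python3 - <<'E'
from workcell import env
from h import *
c=env.read_camera("top");np.savez("top3.npz",**c)
d=env.read_camera("scene");np.savez("scene3.npz",**d)
cv2.imwrite("pics/m3.png",np.vstack([cv2.resize(c["pixels"][170:290,140:270,::-1],(325,300),interpolation=2),]))
a=cv2.resize(c["pixels"][175:285,160:265,::-1],(573,600),interpolation=2)
b=cv2.resize(d["pixels"][125:245,355:485,::-1],(650,600),interpolation=2)
cv2.imwrite("pics/m3.png",cv2.resize(np.hstack([a,b]),(800,392)))
s=env.get_state();print({k:np.round(s[k],4) for k in("clock","tcp_pos","orientation","wrist_force","ft_torque","grip_force","qvel")})
E
```

```text
{'clock': np.float64(13.4333), 'tcp_pos': array([ 0.5701, -0.0197,  0.0339]), 'orientation': array([-0.0027,  0.9246,  0.3809, -0.0023]), 'wrist_force': array([-9.6551,  7.8863,  9.4824]), 'ft_torque': array([1.2348, 1.5324, 0.0932]), 'grip_force': np.float64(61.8141), 'qvel': array([-0.0012,  0.0004, -0.0005, -0.0014,  0.0011, -0.0002])}
```

View pics/m3.png

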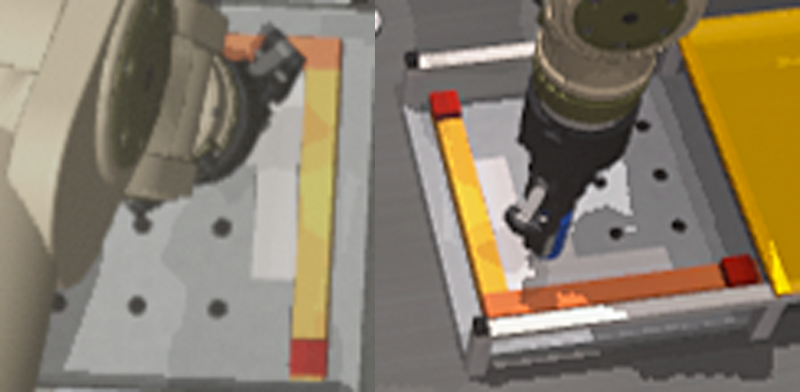

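```bash
python3 - <<'E'
from h import *
c=np.load("top3.npz");g=cv2.cvtColor(c["pixels"],cv2.COLOR_RGB2GRAY).astype(float)
sat=cv2.cvtColor(c["pixels"],cv2.COLOR_RGB2HSV)[...,1].astype(float)
def edge(I,v,u0,u1,sg):
    d=sg*np.gradient(I[v])[u0:u1];k=d.argmax()
    if 0<k<len(d)-1: 
        a,b,e=d[k-1:k+2];return u0+k+.5*(a-e)/(a-2*b+e),d[k]
    return None
for nm,I,u0,u1,sg,z in(("leg inner",g,226,240,1,.02),("bar",sat,238,252,1,.032)):
    P=[]
    for v in range(222,251):
        r=edge(I,v,u0,u1,sg)
        if r:P.append(p2w(c,(r[0],v),z))
    P=np.array(P);p=np.polyfit(P[:,0],P[:,1],1)
    r=P[:,1]-np.polyval(p,P[:,0]);k=abs(r)<1.5*r.std()+1e-4;p=np.polyfit(P[k,0],P[k,1],1)
    print(nm,np.arctan(p[0]),"y at x=.5",np.polyval(p,.5),r.std(),len(P))
E
```

```text
leg inner -0.05330405816721642 y at x=.5 -0.02825661722588984 0.0003221875466045705 27
bar -0.004770947992904181 y at x=.5 -0.057269694395534504 0.00017589169724035114 29
```

```bash
python3 - <<'E'
from h import *
F=np.array([.52882,.02169,-.0228]);R=np.array([[np.cos(F[2]),-np.sin(F[2])],[np.sin(F[2]),np.cos(F[2])]])
W=lambda x,y,z:np.r_[F[:2]+R@[x,y],z]
def scan(I,a,b,n=41):
    t=np.linspace(0,1,n);p=a+(b-a)*t[:,None]
    return cv2.remap(I,p[:,0].astype(np.float32)[None],p[:,1].astype(np.float32)[None],cv2.INTER_LINEAR)[0]
def run(c,name,pts,z,other=False):
    g=cv2.GaussianBlur(cv2.cvtColor(c["pixels"],cv2.COLOR_RGB2GRAY).astype(np.float32),(0,0),.7)
    for q in pts:
        # scan across an edge: ±8 mm normal to it in the fixture frame
        n=np.array([0,1.]) if name in("xleg inner","yleg end") else np.array([1.,0])
        a=w2p(c,W(*(np.array(q)-.008*n),z));b=w2p(c,W(*(np.array(q)+.008*n),z))
        s=scan(g,a,b);d=np.abs(np.gradient(s));k=d.argmax();print(name,q,"offset mm %.2f"%(-8+16*k/40),"grad %.1f"%d[k])
t=np.load("top3.npz");s=np.load("scene3.npz")
run(t,"xleg inner",[(x,-.052) for x in(-.045,-.035,-.025,-.015,-.005,.005)],.02)
run(t,"xleg end",[(-.05,y) for y in(-.072,-.066,-.06,-.056)],.02)
run(s,"xleg inner",[(x,-.052) for x in(-.045,-.035,-.025,-.015,-.005,.005)],.02)
run(s,"yleg inner",[(.052,y) for y in(-.01,0,.01,.02,.03,.04)],.02)
run(s,"yleg end",[(x,.05) for x in(.055,.06,.065)],.02)
E
```

```text
xleg inner (-0.045, -0.052) offset mm 2.00 grad 2.5
xleg inner (-0.035, -0.052) offset mm 0.40 grad 2.9
xleg inner (-0.025, -0.052) offset mm 1.60 grad 3.5
xleg inner (-0.015, -0.052) offset mm -0.80 grad 2.4
xleg inner (-0.005, -0.052) offset mm 0.80 grad 3.3
xleg inner (0.005, -0.052) offset mm 1.60 grad 4.5
xleg end (-0.05, -0.072) offset mm -0.40 grad 2.7
xleg end (-0.05, -0.066) offset mm 1.60 grad 2.7
xleg end (-0.05, -0.06) offset mm 1.60 grad 2.5
xleg end (-0.05, -0.056) offset mm 0.40 grad 2.7
xleg inner (-0.045, -0.052) offset mm 1.60 grad 1.3
xleg inner (-0.035, -0.052) offset mm 1.60 grad 3.3
xleg inner (-0.025, -0.052) offset mm 0.80 grad 3.3
xleg inner (-0.015, -0.052) offset mm 1.20 grad 3.7
xleg inner (-0.005, -0.052) offset mm 7.20 grad 6.9
xleg inner (0.005, -0.052) offset mm -8.00 grad 7.4
yleg inner (0.052, -0.01) offset mm 4.40 grad 2.0
yleg inner (0.052, 0) offset mm 6.00 grad 2.1
yleg inner (0.052, 0.01) offset mm 6.40 grad 2.1
yleg inner (0.052, 0.02) offset mm -5.60 grad 4.9
yleg inner (0.052, 0.03) offset mm 5.60 grad 2.1
yleg inner (0.052, 0.04) offset mm 7.60 grad 2.4
yleg end (0.055, 0.05) offset mm -6.80 grad 0.4
yleg end (0.06, 0.05) offset mm 1.20 grad 2.2
yleg end (0.065, 0.05) offset mm 0.00 grad 2.5
```

Request:
{"op": "jog_arm", "data": {"rows": [[0.01,-0.02,0.01,0,0,0],[0.02,-0.04,0.015,0,0,0],[0.02,-0.04,0.015,0,0,0],[0.02,-0.04,0.015,0,0,0],[0.02,-0.04,0.015,0,0,0],[0.02,-0.04,0.015,0,0,0],[0.02,-0.04,0.015,0,0,0],[0.02,-0.04,0.015,0,0,0]]}}

```text
clock: 14.1
tcp_pos: [0.5701, -0.0204, 0.034]
orientation: [-0.004, 0.925, 0.381, -0.003]
wrist_force: [-9.7, 10.4, 8.2]
finger_gap: 0.023
grip_force: 62.0
```

```bash
python3 - <<'E'
from workcell import env
import numpy as np
s=env.get_state();print({k:np.round(s[k],4) for k in("clock","tcp_pos","orientation","wrist_force","ft_torque","grip_force","qvel")})
E
```

```text
{'clock': np.float64(14.1), 'tcp_pos': array([ 0.5701, -0.0204,  0.034 ]), 'orientation': array([-0.0037,  0.9245,  0.3811, -0.0026]), 'wrist_force': array([-9.7437, 10.3631,  8.249 ]), 'ft_torque': array([1.747 , 1.7492, 0.0478]), 'grip_force': np.float64(61.9554), 'qvel': array([ 0.0009,  0.0005,  0.0012, -0.0005, -0.0019, -0.0001])}
```

Request:
{"op": "jog_arm", "data": {"rows": [[0,0,0.02,0,0,0],[0,0,0.04,0,0,0],[0,0,0.05,0,0,0],[0,0,0.05,0,0,0],[0,0,0.05,0,0,0]]}}

```text
clock: 14.52
tcp_pos: [0.5701, -0.0206, 0.0343]
orientation: [-0.004, 0.925, 0.381, -0.003]
wrist_force: [-4.5, 8.1, -3.0]
finger_gap: 0.0227
grip_force: 60.4
```

Request:
{"op": "jog_arm", "data": {"rows": [[0,-0.02,0,0,0,0],[0,-0.04,0,0,0,0],[0,-0.05,0,0,0,0],[0,-0.05,0,0,0,0],[0,-0.05,0,0,0,0]]}}

```text
clock: 14.93
tcp_pos: [0.5701, -0.0207, 0.0344]
orientation: [-0.006, 0.924, 0.382, -0.002]
wrist_force: [-5.8, 13.3, -1.6]
finger_gap: 0.0224
grip_force: 60.8
```

Request:
{"op": "jog_arm", "data": {"rows": [[0.02,0,0,0,0,0],[0.04,0,0,0,0,0],[0.06,0,0,0,0,0],[0.07,0,0,0,0,0],[0.07,0,0,0,0,0],[0.07,0,0,0,0,0],[0.07,0,0,0,0,0],[0.07,0,0,0,0,0]]}}

```text
clock: 15.6
tcp_pos: [0.5701, -0.0207, 0.0344]
orientation: [-0.006, 0.924, 0.381, -0.005]
wrist_force: [-12.3, 12.7, 4.2]
finger_gap: 0.0227
grip_force: 61.8
```

```bash
python3 - <<'E'
from workcell import env
from h import *
c=env.read_camera("top");d=env.read_camera("scene")
a=cv2.resize(c["pixels"][175:285,160:265,::-1],(573,600),interpolation=2)
b=cv2.resize(d["pixels"][125:245,355:485,::-1],(650,600),interpolation=2)
cv2.imwrite("pics/m4.png",cv2.resize(np.hstack([a,b]),(800,392)))
s=env.get_state();print({k:np.round(s[k],4) for k in("clock","tcp_pos","orientation","wrist_force","ft_torque","grip_force")})
E
```

```text
{'clock': np.float64(15.7), 'tcp_pos': array([ 0.5701, -0.0207,  0.0344]), 'orientation': array([-0.0063,  0.9243,  0.3815, -0.0045]), 'wrist_force': array([-13.2936,  13.4651,   4.4233]), 'ft_torque': array([2.6477, 2.2752, 0.0286]), 'grip_force': np.float64(61.818)}
```

View pics/m4.png

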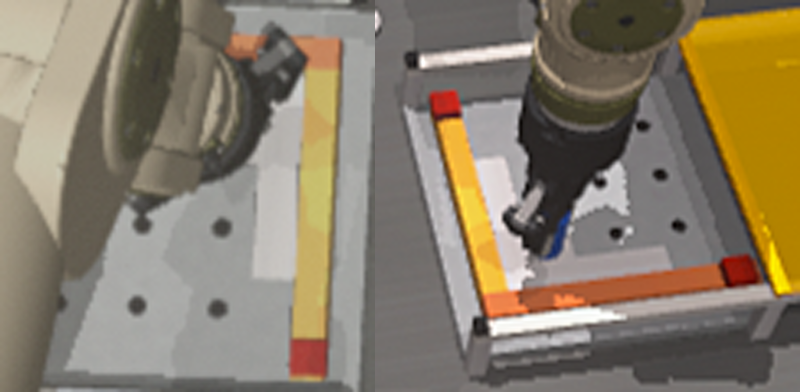

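The square lies against the brass bar along its visible leg, which runs from (280,110) to (275,278). Both wrist forces are steady at about 13 N and the yaw moment is near zero, so it is flush.

```bash
python3 -c "
from workcell import env
print(env.hand_in())"
```

```text
the job is handed in; nothing more can be done
None
```

I slid the guard fully open (about 199 mm) and handed in at 15.7 s with the square gripped and pressed into the corner at about 13 N in each direction; wrist forces and the camera indicate it is flush on both bars, but no verdict was returned.

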